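# Rack the sanded drawer front

### The arm

A 6-joint arm with a two-finger parallel gripper is mounted at the origin on the work surface. World frame = base frame: x ahead of the robot, y to its left, z up, the work surface at z = 0. Lengths are in mm, angles in degrees, forces in N, time in s.
With the tool pointing down it reaches from about 350 to 875 mm from the base axis. Payload 4.2 kg.
Tool frame: the origin (TCP) lies between the finger pads; the fingertips stand 14 mm ahead of it and the grasp point (between the pads) lies 5 mm behind it (arm.nose_length is the distance from the TCP to the fingertips, in mm); z points along the fingers, y is the line along which they close (so a half turn about z gives the same grasp; the last joint's range is limited). The gripper opens to 85 mm and grips with 20 to 120 N. Pads are 22 mm wide; open, the fingers measure 114 mm over their backs; the gripper's body (76 mm by 85 mm) begins 54 mm behind the grasp point. The pads swing forward as they close: fully open they stand 13 mm farther back than shut.
Start: joints at [-56.001, 22.042, 0.453, 0, -68.411, -14.817], TCP at [205.378, -590.271, 245.312] pointing down, gripper open.
Joint ranges: [-179.83, 179.83], [-69.29, 118.12], [-61.27, 80.66], [-181.25, 117.63], [-171.15, -9.14], [-177.46, 177.46]. Speed limits (degrees/s): [159.86, 159.86, 180, 180, 180, 180].

### API

Orientations are given as a 3x3 rotation matrix whose columns are the frame's x, y, z axes.
In Python, from workcell import arm gives the robot as it stands.
- The arm moves only by the tool play_rows, never from a script. Its argument "targets" is text: rows parted by semicolons, each of 6 numbers parted by spaces: the shift along the tool's x, y, z in m, then the turn, a rotation vector about the tool's x, y, z in degrees. In form: x y z rx ry rz; .... A call has 1 to 10 rows; each row shifts and turns the commanded pose from where the row before left it, along the tool's axes as they then stand; what a row does not reach is not made up. A row lasts 1/12 s, in which the tool goes at most 41.7 mm and 7.16 degrees, less where a joint would pass 70% of its speed; a pose out of reach is approached as far as the arm can. A call with a gripper value outside its range is refused whole. "gripper" is the opening, from -1 (shut) to 1 (fully open), set as the call begins (left out, the last holds). The fingers move at their own pace and stop on an object; "force" is the grip in N (left out, the last holds). Time passes only in rows, so rows that do not move let the fingers close. It gives the time, the measured TCP pose, the force, the opening and the grip force at its end, in the units of the state.
- arm.get_state(): the state, without advancing time (a new reading comes with each control period).
- arm.read_camera(name): name is "scene" or "side" or "wrist"; returns (picture, depth): 384x512x3 uint8, red, green, blue; 384x512 float32, mm along the optical axis (not along the pixel's ray), 0 where there is no reading.
- arm.camera_model(name): a dict with "fx", "fy", "cx", "cy" (pixels), "R" (3x3) and "t" (3): a world point X has camera coordinates R X + t. Camera axes: x right, y down, z forward; pixel columns grow to the right and rows downward; lengths in mm; the calibration is good to about 2 mm. A picture is of the moment at which its call begins: read the wrist's pose just before it. camera_model takes no time and is no camera call; for the wrist camera it gives the pose at the moment of the call.
- arm.close_job(): hands the job in; it is judged then, once.
The state is a dict: "time": time; "qpos": joint angles; "joint_vel": joint speeds; "tau": joint torques, N m; "ee_pos": TCP position; "ee_rot": TCP orientation; "wrist_force": force on the tool from outside, world axes, zero at the start; "moment": the same for the moment, N m; "grip_width": finger opening in mm; "gripper_force": force on a finger pad.
Only numpy, scipy, OpenCV 4.12 (cv2) and the standard library are available. Lean on these libraries where they do the work, as an engineer would, in place of code of your own. Each camera call takes 0.05 s, during which the arm holds its last target. There are 200 camera calls.

### The job

The edges of the tall walnut drawer front in the sanding jig are done: swing the cam clamp's red-handled lever fully open and leave it open for the next piece, then lift the front out and stand it, long edge down, in the slotted rack in the empty slot between the two dark walnut drawer sides, so that the parts of that drawer stay together. Lower it fully home in the slot, not sticking out past the ends of the rack, rather than dropping it, and leave the drawer sides and the other things on the bench where they are.

Things in the scene. Friction and masses are not known exactly. Their poses are not given: they have to be found in the camera images.
- front: Walnut (dark) drawer front, loose, about 150 g: board 160 mm long (its x), 12 thick (its y), 120 high (its z), two dark dots on each face. Origin: centre of its underside. Starts on its long edge in the jig, its x along the jig's y; its upper 64 mm stand above the fence: pinch its 12 mm thickness there from above. In the rack it stands 50 mm taller than its neighbours, so grip it near the top.
- jig: Sanding jig, fixed: base 125 x 230 mm, its top 14 mm above the bench. Origin: bench height, under the front's centre at the start; z up. The front stands along the jig's y, faces at x = -6 and 6. Fence (200 long, top 70 mm above bench) on its -x face; end stop (top 60 above bench) 1.5 mm off its -y end; cam clamp on the +x side, vertical pivot at x = 39, y = 0 mm.
- cam (a joint): Clamp hinge, vertical axis at jig x = 39, y = 0. At 0 (shut; starts 0 to 0.12) the cam disc, up to 66 mm above the bench, holds the front and the lever points along the jig's +y. Grows as the lever swings to the jig's +x (clockwise from above), away from the front: at 1.57 it points along +x, the front free with 8 mm of room. Stop at 1.75. Stays where left; takes 2 to 3 N at the handle.
- cam_grip (a point): Grip point in the upright round red handle at the end of the clamp's lever: 120 mm from the pivot, 108 mm above the bench. Handle 22 mm in diameter, axis vertical, red from 84 to 130 mm above the bench; it can turn between the fingers. The lever under it (66 to 78 mm above the bench) is 18 mm wide.
- rack: Slotted rack, fixed: base 200 (its x) x 165 mm (its y), 12 thick. Origin: bench height, centre; z up. Two rows of teeth at x = +-55 (30 wide) make five slots along x, centres at y = -54, -27, 0, 27, 54 mm, 15 mm wide, floor 12 mm above the bench. Teeth 12 thick, straight to 46 mm, with 45 degree points ending 54 mm above the bench. Slots -27 and 27 are empty; the others hold drawer sides.
- walnut_a: Dark walnut drawer side standing in the rack's middle slot: 150 mm long (its x, along the slot), 12 mm thick (its y), 70 mm high (its z); its top is 82 mm above the bench. Origin at the centre of its underside. Loose: leave it standing.
- walnut_b: The second dark walnut drawer side, same size and frame as walnut_a, in one of the two outer slots of the rack (rack y = -54 or 54 mm). The front belongs in the empty slot between walnut_a and this one. Loose: leave it standing.
- maple_side: Light maple drawer side of another drawer, same size and frame as walnut_a, in the other outer slot. Loose: leave it standing.
- maple_front: Bystander: light maple drawer front lying flat on the bench beyond the work, 160 x 120 x 12 mm, origin at the centre of its underside.
- sanding_block: Bystander: cork sanding block with red-brown abrasive, 120 x 67 x 34 mm, origin at the centre of its underside.
- ear_muffs: Bystander: yellow and black ear muffs, two cups 80 mm in diameter and a band, about 170 x 170 mm and 80 mm high, lying on the bench; origin at bench height between the cups.

How it is judged:
By the outcome, as a careful person would: the job done as asked, in the order asked, and still so for the second after the job is handed in, with the robot touching nothing.
It also fails if it takes over 66 s, if anything falls off the work surface, if the arm or the gripper's body presses on something with over 40 N, if the wrist force passes 120 N, or if a joint passes its speed limit or range.

## Working session

There is one attempt and no reset: what is moved stays moved. The work goes in short steps, Python scripts to look and compute and a tool call to move; the robot and the scene stay as the last step left them, time stands still between calls to the robot, and variables do not carry over. Pictures are saved under pics/ and viewed, at most 10 in all, crops included, and the job is handed in when it is done.

Besides the shell and the picture viewer there is one more tool, called after "Call:" as name(argument=value, ...), one argument or row to a line, values as JSON. play_rows: Moves the arm, as the interface text tells. Its arguments: {"type":"object","properties":{"targets":{"type":"string"},"gripper":{"type":"number"},"force":{"type":"number"}},"required":["targets"]}

```bash
mkdir -p pics; ls; python3 - <<'E'
from workcell import arm
import cv2,numpy as np
s=arm.get_state();print(s['time'],s['ee_pos'],np.round(s['ee_rot'],3).tolist())
for n in("scene","side"):
    p,d=arm.read_camera(n);np.savez(f'{n}0.npz',p=p,d=d,**arm.camera_model(n))
    cv2.imwrite(f'pics/{n}0.png',p[:,:,::-1])
    m=arm.camera_model(n);print(n,m['fx'],(-m['R'].T@m['t']).round())
a=np.hstack([cv2.resize(cv2.imread(f'pics/{n}0.png'),(400,300)) for n in("scene","side")])
E
```

```text
pics
0.0 [ 205.19943414 -589.75946145  244.21534331] [[-0.945, -0.328, -0.001], [-0.328, 0.945, 0.002], [0.0, 0.002, -1.0]]
scene 355.61401193315055 [1373. -215.  651.]
side 359.07743756208606 [ 610. -643.  621.]
```

View pics/scene0.png

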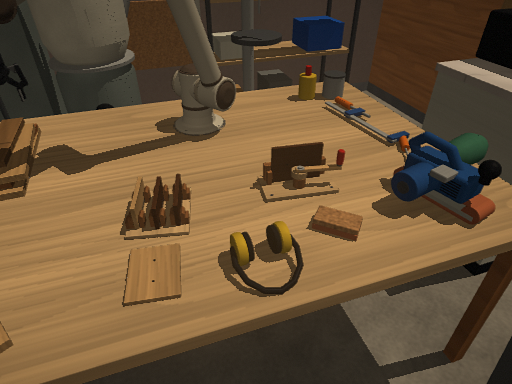

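View pics/side0.png

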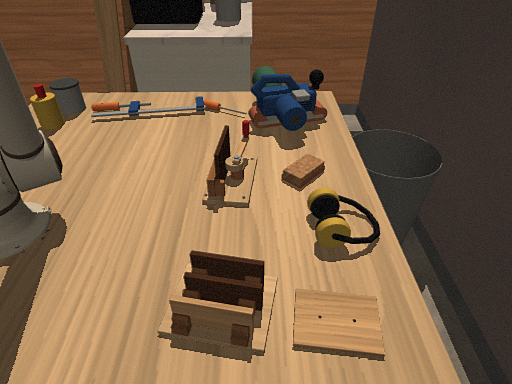

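The scene view shows the front in the jig at about (297,160) with the red handle at (341,158), and the rack at (158,210). In the side view the rack is at (220,300), with maple nearest, then walnut in the middle and walnut farthest. The target slot lies between the two far boards.

```bash
cat > h.py <<'E'
import numpy as np,cv2
def cloud(p,d,m):
    v,u=np.mgrid[:d.shape[0],:d.shape[1]]
    c=np.stack([(u-m['cx'])/m['fx']*d,(v-m['cy'])/m['fy']*d,d],-1)
    w=(c-m['t'])@m['R']; w[d<=0]=np.nan
    return w
def rect(P):
    r=cv2.minAreaRect(P[:,:2].astype(np.float32)); return np.round(r[0],1),np.round(r[1],1),round(r[2],2)
E
python3 - <<'E'
from h import *
for n in("scene","side"):
    z=np.load(f'{n}0.npz');p=z['p'];w=cloud(p,z['d'],z)
    hsv=cv2.cvtColor(p,cv2.COLOR_RGB2HSV).astype(int);H,S,V=hsv[...,0],hsv[...,1],hsv[...,2]
    red=((H<6)|(H>174))&(S>150)&(V>80)
    x,y,Z=w[...,0],w[...,1],w[...,2]
    box=(x>350)&(x<900)&(y>-450)&(y<350)
    P=w[red&box&(Z>75)&(Z<140)]
    print(n,'bench z',np.nanmedian(Z[box&(Z<15)&(Z>-15)]))
    if len(P):print('red',len(P),np.round(np.median(P,0),1),P.min(0).round(),P.max(0).round())
    tall=(box&(Z>92)&(Z<145)&~red).astype(np.uint8)
    k,l,st,c=cv2.connectedComponentsWithStats(tall)
    for i in range(1,k):
        if st[i,4]>60:
            P=w[l==i];print('tall',st[i],P[:,2].max().round(1),rect(P));q=P[P[:,2]>P[:,2].max()-6];print('  top',rect(q))
    t=(box&(Z>60)&(Z<92)).astype(np.uint8)
    k,l,st,c=cv2.connectedComponentsWithStats(t)
    for i in range(1,k):
        if st[i,4]>40:
            P=w[l==i];q=P[P[:,2]>P[:,2].max()-6];print('mid',st[i],P[:,2].max().round(1),rect(P),p[l==i].mean(0).round(),'top',rect(q))
    # top-down line fits
E
```

```text
scene bench z 0.8943871171219895
red 31 [596.3 317.3 127. ] [582. 310.  96.] [600. 325. 132.]
tall [271 142  53  20 716] 136.5 (array([526. , 205.4]), array([160.1,  17.8]), 83.48)
  top (array([525.9, 205.5]), array([160. ,  17.6]), 83.39)
tall [336 149   9  15  68] 130.3 (array([591.6, 313.3]), array([23.2, 15.8]), 35.82)
  top (array([591.7, 313.7]), array([17.9, 12.5]), 26.47)
mid [263 155  80  22 867] 91.9 (array([542.9, 216.1]), array([224.8,  86.1]), 82.64) [80. 57. 33.] top (array([540.6, 230.3]), array([212.4,  45.9]), 68.21)
mid [173 174   8  39 219] 85.4 (array([ 556.3, -166.3]), array([ 12.5, 150.4]), 78.47) [63. 40. 22.] top (array([ 556.1, -166.4]), array([ 12.1, 150.1]), 78.54)
mid [130 176  14  40 272] 85.5 (array([ 534.7, -272.1]), array([ 13.1, 153. ]), 78.3) [127.  92.  52.] top (array([ 534.7, -272.2]), array([ 13.1, 153. ]), 78.31)
mid [151 176  11  40 248] 84.5 (array([ 551.8, -220.2]), array([ 12.5, 151.8]), 78.0) [59. 37. 20.] top (array([ 551.3, -220.3]), array([ 12.1, 150.9]), 78.38)
mid [267 221  25  21 338] 82.6 (array([789.2,  43.2]), array([64.2, 39.4]),
[... 730 characters left out ...]
top (array([787.8,  43. ]), array([37.3, 37.8]), 13.98)
mid [318 214  32  18 427] 81.9 (array([790.6, -55.2]), array([41.6, 68.1]), 89.29) [126.  99.  41.] top (array([789.5, -56. ]), array([38.6, 36.9]), 5.0)
mid [189 250  75  23 872] 84.3 (array([ 556.1, -167.9]), array([ 14.6, 150.4]), 78.46) [52. 32. 21.] top (array([ 556.5, -168. ]), array([ 14.4, 149.6]), 78.31)
mid [183 272  80  24 978] 85.0 (array([ 552. , -222.1]), array([ 14.7, 150.1]), 78.39) [52. 32. 20.] top (array([ 552.4, -221.9]), array([ 14. , 149.4]), 78.56)
mid [ 169  295   85   27 1097] 85.3 (array([ 534.2, -273.5]), array([ 13.9, 150.2]), 77.81) [135. 102.  67.] top (array([ 534.1, -273.5]), array([ 13.3, 150.1]), 78.29)
```

Call:
play_rows(
  targets="-0.022 0.0243 0 0 0 0;-0.022 0.0243 0 0 0 0;-0.022 0.0243 0 0 0 0;-0.022 0.0243 0 0 0 0;-0.022 0.0243 0 0 0 0;-0.022 0.0243 0 0 0 0;-0.022 0.0243 0 0 0 0;-0.022 0.0243 0 0 0 0;-0.022 0.0243 0 0 0 0;-0.022 0.0243 0 0 0 0",
  gripper=1,
  force=40,
)

```text
time: 0.93
ee_pos: [333.3, -286.9, 245.1]
ee_rot: [[-0.945, -0.328, -0.0], [-0.328, 0.945, 0.0], [0.0, 0.0, -1.0]]
wrist_force: [0.5, 0.2, 0.1]
grip_width: 85.0
gripper_force: 0.0
```

Call:
play_rows(
  targets="-0.022 0.0243 0 0 0 0;-0.022 0.0243 0 0 0 0;-0.022 0.0243 0 0 0 0;-0.022 0.0243 0 0 0 0;-0.022 0.0243 0 0 0 0;-0.022 0.0243 0 0 0 0;-0.022 0.0243 0 0 0 0;-0.022 0.0243 0 0 0 0;-0.022 0.0243 0 0 0 0;-0.022 0.0243 0 0 0 0",
)

```text
time: 1.77
ee_pos: [461.2, 14.9, 245.1]
ee_rot: [[-0.944, -0.329, -0.0], [-0.329, 0.944, 0.0], [0.0, 0.0, -1.0]]
wrist_force: [0.2, -1.2, 0.0]
grip_width: 85.5
gripper_force: 0.0
```

Call:
play_rows(
  targets="-0.022 0.0243 0 0 0 0;-0.022 0.0243 0 0 0 0;-0.022 0.0243 0 0 0 0;-0.022 0.0243 0 0 0 0;-0.022 0.0243 0 0 0 0;-0.022 0.0243 0 0 0 0;-0.022 0.0243 0 0 0 0;0 0 0 0 0 0;0 0 0 0 0 0",
)

```text
time: 2.52
ee_pos: [550.7, 225.8, 243.9]
ee_rot: [[-0.944, -0.33, -0.002], [-0.33, 0.944, -0.001], [0.002, -0.0, -1.0]]
wrist_force: [-0.6, -0.4, -0.9]
grip_width: 85.4
gripper_force: 0.0
```

```bash
cat >> h.py <<'E'
def tool(s,x,y,z,yaw=None):
    "shift in tool axes to world target; turn about tool z to bring tool y to yaw (mod 180)"
    R=np.array(s['ee_rot']);d=R.T@(np.array([x,y,z])-s['ee_pos'])
    print('pos',np.round(s['ee_pos'],1),'shift mm',d.round(1))
    a=np.degrees(np.arctan2(R[1,1],R[0,1]));print('tool y yaw',a.round(2))
    if yaw is not None: print('rz',round((a-yaw+90)%180-90,2))
E
python3 - <<'E'
from workcell import arm
from h import *
s=arm.get_state();m=arm.camera_model('wrist');p,d=arm.read_camera('wrist');print(s['time'],s['ee_pos'],np.round(s['ee_rot'],4).tolist())
cv2.imwrite('pics/w1.png',p[:,:,::-1]);np.savez('w1.npz',p=p,d=d,**m)
w=cloud(p,d,m);x,y,Z=w[...,0],w[...,1],w[...,2]
hsv=cv2.cvtColor(p,cv2.COLOR_RGB2HSV).astype(int);H,S,V=hsv[...,0],hsv[...,1],hsv[...,2]
red=((H<6)|(H>174))&(S>150)&(V>60)&(Z>80)&(Z<145)
P=w[red];q=P[P[:,2]>P[:,2].max()-8];print('red',len(P),P[:,2].max(),rect(q))
r=cv2.minEnclosingCircle(q[:,:2].astype(np.float32));print(r)
dark=(V<110)&(Z>126)&(Z<145)&~red
k,l,st,c=cv2.connectedComponentsWithStats(dark.astype(np.uint8))
for i in range(1,k):
    if st[i,4]>100:P=w[l==i];print(st[i],P[:,2].max(),rect(P))
tool(s,590,314,113)
E
```

```text
2.5167 [550.69103138 225.79731815 243.86518866] [[-0.9439, -0.3302, -0.0021], [-0.3302, 0.9439, -0.0012], [0.0024, -0.0004, -1.0]]
red 778 130.61578800781498 (array([588.5, 315. ]), array([20.6, 17.7]), 18.58)
((587.9912719726562, 316.6680908203125), 10.53449821472168)
[ 142  102  190  102 3370] 134.96324782950146 (array([525.7, 203.7]), array([158.9,  12.5]), 83.26)
pos [550.7 225.8 243.9] shift mm [-66.5  70.3 130.7]
tool y yaw 109.28
```

View pics/w1.png

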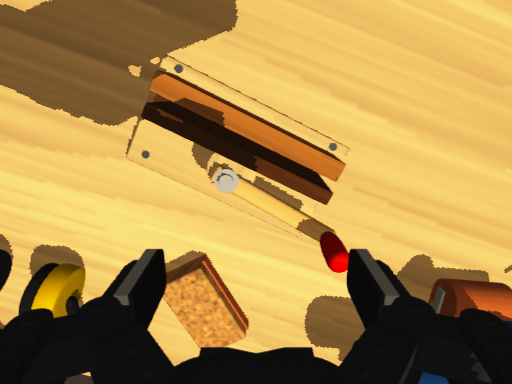

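Call:
play_rows(
  targets="-0.0163 0.018 0 0 0 0;-0.0163 0.018 0 0 0 0;-0.0163 0.018 0 0 0 0;-0.0164 0.0182 0 0 0 0;0 0 0.03 0 0 0;0 0 0.03 0 0 0;0 0 0.03 0 0 0;0 0 0.03 0 0 0;0 0 0.019 0 0 0;0 0 0 0 0 0",
)

```text
time: 3.4
ee_pos: [585.8, 310.9, 101.2]
ee_rot: [[-0.945, -0.326, -0.009], [-0.326, 0.945, -0.006], [0.01, -0.003, -1.0]]
wrist_force: [-0.1, -0.2, -0.2]
grip_width: 85.3
gripper_force: 0.0
```

Call:
play_rows(
  targets="0 0 0 0 0 0;0 0 0 0 0 0;0 0 0 0 0 0;0 0 0 0 0 0;0 0 0 0 0 0;0 0 0 0 0 0;0 0 0 0 0 0;0 0 0 0 0 0",
  gripper=-1,
)

```text
time: 4.07
ee_pos: [589.8, 316.6, 108.4]
ee_rot: [[-0.944, -0.33, 0.004], [-0.33, 0.944, 0.005], [-0.006, 0.003, -1.0]]
wrist_force: [-1.2, 5.6, 3.7]
grip_width: 20.5
gripper_force: 40.6
```

```bash
python3 - <<'E'
from workcell import arm
from h import *
s=arm.get_state();print(s['time'],s['ee_pos'],s['grip_width'],s['gripper_force'],s['wrist_force'])
piv=np.array([564.4,199.1]);h=np.array(s['ee_pos'][:2]);v=h-piv
print(np.hypot(*v),np.degrees(np.arctan2(v[1],v[0])))
a0=np.degrees(np.arctan2(v[1],v[0]));aj=83.26
end=aj-np.degrees(1.70)
R=np.array(s['ee_rot']);th=np.radians(np.linspace(a0,end,16));r=np.hypot(*v)
r=np.linspace(r,120,16)
P=np.c_[piv[0]+r*np.cos(th),piv[1]+r*np.sin(th),np.zeros(16)]
print(((np.diff(P,axis=0))@R).round(1).tolist())
E
```

```text
4.0667 [589.83187516 316.59862338 108.38760507] 20.527172881246624 40.626936489134096 [-1.24484396  5.62960252  3.65755715]
120.2194109530119 77.78706223722614
[[-10.6, -7.3, 0.0], [-9.7, -8.4, 0.0], [-8.8, -9.4, 0.0], [-7.7, -10.3, 0.0], [-6.6, -11.0, 0.0], [-5.4, -11.7, -0.0], [-4.1, -12.2, -0.0], [-2.8, -12.5, -0.0], [-1.4, -12.8, -0.0], [-0.1, -12.8, -0.0], [1.3, -12.8, -0.0], [2.7, -12.6, -0.1], [4.0, -12.2, -0.1], [5.3, -11.7, -0.1], [6.5, -11.1, -0.1]]
```

Call:
play_rows(
  targets="-0.0106 -0.0073 0 0 0 0;-0.0097 -0.0084 0 0 0 0;-0.0088 -0.0094 0 0 0 0;-0.0077 -0.0103 0 0 0 0;-0.0066 -0.011 0 0 0 0;-0.0054 -0.0117 0 0 0 0;-0.0041 -0.0122 0 0 0 0;-0.0028 -0.0125 0 0 0 0;-0.0014 -0.0128 0 0 0 0;0 -0.0128 0 0 0 0",
)

```text
time: 4.9
ee_pos: [682.0, 234.5, 108.4]
ee_rot: [[-0.944, -0.329, 0.01], [-0.329, 0.944, 0.008], [-0.012, 0.004, -1.0]]
wrist_force: [1.7, 8.4, 1.2]
grip_width: 20.8
gripper_force: 43.8
```

Call:
play_rows(
  targets="0.0013 -0.0128 0 0 0 0;0.0027 -0.0126 0 0 0 0;0.004 -0.0122 0 0 0 0;0.0053 -0.0117 0 0 0 0;0.0065 -0.0111 0 0 0 0;0 0 0 0 0 0;0 0 0 0 0 0;0 0 0 0 0 0;0 0 0 0 0 0",
)

```text
time: 5.65
ee_pos: [681.5, 167.4, 108.4]
ee_rot: [[-0.944, -0.329, 0.005], [-0.329, 0.944, 0.0], [-0.005, -0.001, -1.0]]
wrist_force: [2.6, 0.4, 5.9]
grip_width: 21.0
gripper_force: 41.1
```

```bash
python3 - <<'E'
from workcell import arm
from h import *
s=arm.get_state();print(s['time'],s['ee_pos'],s['grip_width'],s['gripper_force'],s['wrist_force'])
v=np.array(s['ee_pos'][:2])-[564.4,199.1];a=np.degrees(np.arctan2(v[1],v[0]))
print(np.hypot(*v),a,np.radians(83.26-a))
E
```

```text
5.65 [681.45441545 167.3736357  108.37013913] 20.95173590584043 41.05895616216003 [2.60679775 0.38812984 5.93886545]
121.27777359724908 -15.165070008629352 1.717841538156506
```

Call:
play_rows(
  targets="0 0 0 0 0 0;0 0 0 0 0 0;0 0 0 0 0 0;0 0 0 0 0 0;0 0 0 0 0 0;0 0 -0.02 0 0 0;0 0 -0.03 0 0 0;0 0 -0.035 0 0 0;0 0 -0.035 0 0 0;0 0 -0.02 0 0 0",
  gripper=1,
)

```text
time: 6.48
ee_pos: [680.5, 167.2, 251.1]
ee_rot: [[-0.944, -0.329, 0.005], [-0.329, 0.944, 0.001], [-0.006, -0.001, -1.0]]
wrist_force: [1.3, 0.4, 1.6]
grip_width: 85.5
gripper_force: 0.0
```

Call:
play_rows(
  targets="0.0268 0.0172 0 0 0 0;0.0268 0.0172 0 0 0 0;0.0268 0.0172 0 0 0 0;0.0268 0.0172 0 0 0 0;0.0268 0.0172 0 0 0 0;0 0 0 0 0 -7.1;0 0 0 0 0 -7.1;0 0 0 0 0 -7.1;0 0 0 0 0 -7.1;0 0 0 0 0 -7.1",
)

```text
time: 7.32
ee_pos: [524.2, 204.2, 246.2]
ee_rot: [[-0.573, -0.82, -0.001], [-0.82, 0.573, -0.0], [0.001, 0.0, -1.0]]
wrist_force: [-0.4, -0.2, -0.0]
grip_width: 85.1
gripper_force: 0.0
```

Call:
play_rows(
  targets="0 0 0 0 0 -7.1;0 0 0 0 0 -7.1;0 0 0 0 0 -7.1;0 0 0 0 0 -7.1;0 0 0 0 0 0;0 0 0 0 0 0;0 0 0 0 0 0",
)

```text
time: 7.9
ee_pos: [524.5, 204.2, 246.2]
ee_rot: [[-0.123, -0.992, -0.0], [-0.992, 0.123, -0.0], [0.0, 0.0, -1.0]]
wrist_force: [0.0, 0.2, 0.6]
grip_width: 85.4
gripper_force: 0.0
```

```bash
cat > w.py <<'E'
from workcell import arm
from h import *
s=arm.get_state();m=arm.camera_model('wrist');p,d=arm.read_camera('wrist');print(s['time'],s['qpos'])
cv2.imwrite('pics/w2.png',p[:,:,::-1]);np.savez('w2.npz',p=p,d=d,**m)
w=cloud(p,d,m);Z=w[...,2];V=p.max(2)
hsv=cv2.cvtColor(p,cv2.COLOR_RGB2HSV).astype(int);H,S=hsv[...,0],hsv[...,1]
red=((H<6)|(H>174))&(S>150)&(V>60)&(Z>100)&(Z<145);P=w[red]
if len(P):
    print('red',len(P),np.median(P,0))
for lo,hi in((126,145),):
    k,l,st,c=cv2.connectedComponentsWithStats(((Z>lo)&(Z<hi)&~red).astype(np.uint8))
    for i in range(1,k):
        if st[i,4]>100:P=w[l==i];print(st[i],P[:,2].max(),rect(P))
tool(s,526,204,112,173.26)
E
python3 w.py
```

```text
7.9 [ 3.77652556e+01  1.59740454e+01 -8.35407972e+00 -2.43178686e-03
 -6.56954885e+01 -4.48260967e+01]
red 924 [673.46706212 165.20580838 125.72655994]
[ 246   89   17  190 2892] 135.70503767946744 (array([525.8, 204. ]), array([159.5,  12. ]), 83.31)
pos [524.5 204.2 246.2] shift mm [ -0.   -1.6 134.2]
tool y yaw 172.94
rz -0.32
```

View pics/w2.png

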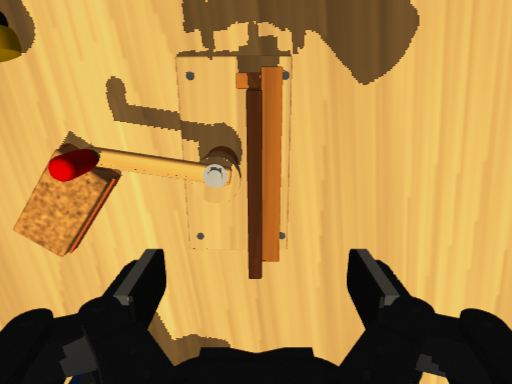

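Call:
play_rows(
  targets="0 -0.0013 0 0 0 -0.4;0 0 0.03 0 0 0;0 0 0.03 0 0 0;0 0 0.03 0 0 0;0 0 0.03 0 0 0;0 0 0.014 0 0 0;0 0 0 0 0 0;0 0 0 0 0 0;0 0 0 0 0 0",
)

```text
time: 8.7
ee_pos: [527.0, 204.7, 113.7]
ee_rot: [[-0.113, -0.994, 0.002], [-0.994, 0.113, 0.001], [-0.001, -0.002, -1.0]]
wrist_force: [-0.2, 0.8, -0.1]
grip_width: 84.9
gripper_force: 0.0
```

Call:
play_rows(
  targets="0 0 0 0 0 0;0 0 0 0 0 0;0 0 0 0 0 0;0 0 0 0 0 0;0 0 0 0 0 0;0 0 0 0 0 0;0 0 0 0 0 0;0 0 0 0 0 0;0 0 0 0 0 0",
  gripper=-1,
  force=60,
)

```text
time: 9.45
ee_pos: [526.3, 204.3, 112.7]
ee_rot: [[-0.113, -0.994, 0.001], [-0.994, 0.113, 0.0], [-0.0, -0.001, -1.0]]
wrist_force: [0.3, -0.2, 2.1]
grip_width: 11.3
gripper_force: 58.9
```

Call:
play_rows(
  targets="0 0 -0.005 0 0 0;0 0 -0.01 0 0 0;0 0 -0.012 0 0 0;0 0 -0.015 0 0 0;0 0 -0.015 0 0 0;0 0 -0.018 0 0 0;0 0 -0.02 0 0 0;0 0 -0.02 0 0 0;0 0 -0.02 0 0 0;0 0 0 0 0 0",
)

```text
time: 10.28
ee_pos: [527.3, 204.7, 252.3]
ee_rot: [[-0.113, -0.994, 0.007], [-0.994, 0.113, 0.004], [-0.004, -0.006, -1.0]]
wrist_force: [0.5, 0.2, -0.6]
grip_width: 11.8
gripper_force: 59.4
```

```bash
python3 - <<'E'
from workcell import arm
from h import *
a=np.radians(-11.6);X=np.array([np.cos(a),np.sin(a)]);Y=np.array([-X[1],X[0]])
for n in("scene","side"):
    z=np.load(f'{n}0.npz');w=cloud(z['p'],z['d'],z);Z=w[...,2]
    b=(abs(w[...,0]-550)<150)&(abs(w[...,1]+220)<140)
    k,l,st,c=cv2.connectedComponentsWithStats((b&(Z>7.5)).astype(np.uint8));i=1+st[1:,4].argmax();P=w[(l==i)]
    P=P[P[:,2]<22]
    u=P[:,:2]@X;v=P[:,:2]@Y;print(n,rect(P),'u',np.percentile(u,[0,1,99,100]).round(1),'v',np.percentile(v,[0,1,99,100]).round(1))
    for lo,hi in((30,56),):
        Q=w[(l==i)&(Z>lo)&(Z<hi)];print(' teeth u',np.histogram(Q[:,:2]@X,bins=np.arange(470,700,10)))
s=arm.get_state();print(s['ee_pos'],s['wrist_force'],s['gripper_force'])
E
```

```text
scene (array([ 546.8, -219.3]), array([164.9, 203.6]), 78.24) u [477.9 487.2 678.  681.6] v [-187.6 -184.5  -22.9  -22.4]
 teeth u (array([  0,   0,   0,  19,  56,  59, 130,  18,  14,  19,  16,  18,  13,
        11,  32,  77,  93, 256, 101,   4,   0,   0]), array([470, 480, 490, 500, 510, 520, 530, 540, 550, 560, 570, 580, 590,
       600, 610, 620, 630, 640, 650, 660, 670, 680, 690]))
side (array([ 545.2, -220.9]), array([166.1, 200.4]), 78.09) u [478.2 480.  678.  678.6] v [-189.8 -189.1  -28.4  -23.1]
 teeth u (array([  0,   0,   0,  49, 203, 212, 252, 122, 125, 124, 121, 118, 132,
       125, 122, 220, 219, 233,  98,   9,   0,   0]), array([470, 480, 490, 500, 510, 520, 530, 540, 550, 560, 570, 580, 590,
       600, 610, 620, 630, 640, 650, 660, 670, 680, 690]))
[527.28720261 204.73426509 252.32674694] [ 0.5318038   0.18119983 -0.64038907] 59.40694212913513
```

Call:
play_rows(
  targets="0.02 -0.004 0 0 0 0;0.033 -0.0058 0 0 0 0;0.033 -0.0058 0 0 0 0;0.033 -0.0058 0 0 0 0;0.033 -0.0058 0 0 0 0;0.033 -0.0058 0 0 0 0;0.033 -0.0058 0 0 0 0;0.033 -0.0058 0 0 0 0;0.033 -0.0058 0 0 0 0;0.033 -0.0058 0 0 0 0",
)

```text
time: 11.12
ee_pos: [544.5, -118.6, 246.6]
ee_rot: [[-0.113, -0.994, -0.003], [-0.994, 0.113, 0.001], [-0.0, 0.003, -1.0]]
wrist_force: [0.5, 0.2, -1.6]
grip_width: 11.2
gripper_force: 59.2
```

Call:
play_rows(
  targets="0.033 -0.0058 0 0 0 0;0.027 -0.005 0 0 0 0;0.016 -0.003 0 0 0 0;0 0 0 0 0 -4;0 0 0 0 0 -7;0 0 0 0 0 -7;0 0 0 0 0 -7;0 0 0 0 0 -7;0 0 0 0 0 -7;0 0 0 0 0 -7",
)

```text
time: 11.95
ee_pos: [549.8, -194.0, 246.3]
ee_rot: [[0.64, -0.768, -0.003], [-0.768, -0.64, 0.001], [-0.003, 0.002, -1.0]]
wrist_force: [-0.4, 0.1, -2.0]
grip_width: 11.3
gripper_force: 59.2
```

Call:
play_rows(
  targets="0 0 0 0 0 -7;0 0 0 0 0 -7;0 0 0 0 0 -7;0 0 0 0 0 -7;0 0 0 0 0 -7;0 0 0 0 0 -3.8;0 0 0 0 0 0;0 0 0 0 0 0;0 0 0 0 0 0;0 0 0 0 0 0",
)

```text
time: 12.78
ee_pos: [550.6, -194.2, 247.1]
ee_rot: [[0.979, -0.204, -0.001], [-0.204, -0.979, 0.0], [-0.001, -0.0, -1.0]]
wrist_force: [1.1, -0.6, -2.1]
grip_width: 11.2
gripper_force: 59.2
```

```bash
cat > r.py <<'E'
import sys
from workcell import arm
from h import *
n=sys.argv[1]
s=arm.get_state();m=arm.camera_model('wrist');p,d=arm.read_camera('wrist')
print(s['time'],np.round(s['qpos'],1),'wf',np.round(s['wrist_force'],1))
cv2.imwrite(f'pics/{n}.png',p[:,:,::-1])
w=cloud(p,d,m);Z=w[...,2];dist=d
print('depth range',np.percentile(d[d>0],[0,50,100]))
b=(abs(w[...,0]-550)<150)&(abs(w[...,1]+220)<140)
k,l,st,c=cv2.connectedComponentsWithStats((b&(Z>70)&(Z<92)).astype(np.uint8))
for i in range(1,k):
    if st[i,4]>40:
        P=w[l==i];P=P[P[:,2]>np.percentile(P[:,2],90)-5];print('side',st[i],P[:,2].max().round(1),rect(P),p[l==i].mean(0).round())
bot=s['ee_pos'][2]-98
k,l,st,c=cv2.connectedComponentsWithStats((b&(Z>95)&(d>0)).astype(np.uint8))
for i in range(1,k):
    if st[i,4]>100:
        P=w[l==i];print('high',st[i],P[:,2].min().round(1),P[:,2].max().round(1),rect(P),p[l==i].mean(0).round())
tool(s,551.4,-193.6,200,78.3)
E
python3 r.py w3
```

```text
12.7833 [ -3.6  18.   -5.3  -0.  -66.7  81.8] wf [ 1.1 -0.6 -2.1]
depth range [ 65.86801147 354.51220703 490.96176147]
side [ 277   87   17  153 1975] 83.2 (array([ 551.9, -222.9]), array([ 12.2, 149.7]), 78.41) [68. 37. 17.]
side [ 221   95   17  151 1898] 83.1 (array([ 556.3, -168.7]), array([ 12.1, 149.5]), 78.4) [100.  52.  22.]
side [ 327   95   27  151 2217] 82.8 (array([ 534.2, -274.3]), array([ 12.8, 149.7]), 78.36) [125.  86.  39.]
high [    0    85   512   299 43908] 235.5 324.0 (array([ 567.6, -197.2]), array([96.8, 95.2]), 31.6) [31. 24. 19.]
pos [ 550.6 -194.2  247.1] shift mm [ 0.7 -0.8 47.1]
tool y yaw -101.78
rz -0.08
```

View pics/w3.png

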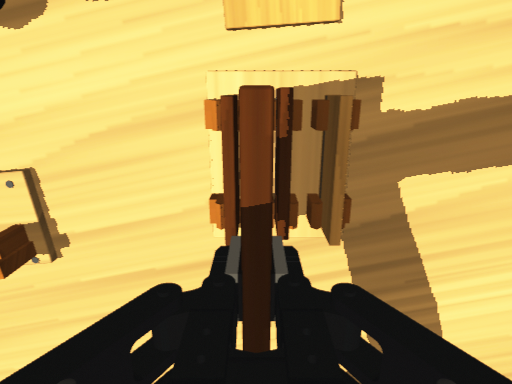

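```bash
cat > b.py <<'E'
from workcell import arm
from h import *
a=np.radians(-11.6);X=np.array([np.cos(a),np.sin(a)]);Y=np.array([-X[1],X[0]])
s=arm.get_state();m=arm.camera_model('wrist');p,d=arm.read_camera('wrist')
w=cloud(p,d,m);u=w[...,:2]@X;v=w[...,:2]@Y;Z=w[...,2];e=np.array(s['ee_pos']);top=e[2]+21.6
print('tcp u,v',(e[:2]@X).round(1),(e[:2]@Y).round(1),'wf',np.round(s['wrist_force'],1),s['time'])
k=(abs(Z-top)<5)&(abs(v-e[:2]@Y)<25)&(u>e[:2]@X+25)
for r in range(90,240,25):
    if k[r].sum()>3: print('row',r,'cols',np.where(k[r])[0][[0,-1]],'v',v[r][k[r]].min().round(1),v[r][k[r]].max().round(1),'u',np.median(u[r][k[r]]).round(1))
P=w[k];print(len(P),rect(P),'u max',u[k].max(),'Z',np.median(Z[k]))
f=np.polyfit(u[k],v[k],1);print('slope deg',np.degrees(f[0]),'v at tcp u',np.polyval(f,e[:2]@X))
z0=top-120
for lo,hi in((70,92),):
  q=(Z>79)&(Z<88)&(u>480)&(u<680)
  for c in(-161,-107.4,-53.4):
    kk=q&(abs(v-c)<12);
    if kk.sum()>50:
        g=np.polyfit(u[kk],v[kk],1);print('side v@579',np.polyval(g,579).round(2),'deg',np.degrees(g[0]).round(2),'u',np.percentile(u[kk],[1,99]).round(1),kk.sum())
# rack base in this frame
kk=(Z>7.5)&(Z<17)&(abs(v+107)<110)&(abs(u-579)<115)
print('base u',np.percentile(u[kk],[1,99]).round(1),'v',np.percentile(v[kk],[1,99]).round(1))
# teeth tips
kk=(Z>49)&(Z<60)&(abs(v+107)<90)&(abs(u-579)<75)
h,ed=np.histogram(v[kk],bins=np.arange(-190,-20,3));print([(int(ed[i]),int(n)) for i,n in enumerate(h) if n>5])
E
python3 b.py
```

```text
tcp u,v 578.5 -79.5 wf [-0.8  0.1 -2. ] 12.8333
row 90 cols [239 274] v -86.0 -74.5 u 656.9
row 115 cols [239 274] v -86.1 -74.4 u 649.0
row 140 cols [240 273] v -85.9 -74.5 u 640.6
row 165 cols [240 273] v -86.0 -74.4 u 631.9
row 190 cols [241 273] v -86.2 -74.6 u 622.7
row 215 cols [241 272] v -85.9 -74.5 u 613.0
5203 (array([ 602. , -205.5]), array([12.1, 55. ]), 78.28) u max 658.4797168785547 Z 267.2532262031484
slope deg -0.0975517476252832 v at tcp u -80.16146131776472
side v@579 -160.93 deg -0.04 u [505.9 651.8] 1847
side v@579 -107.27 deg 0.08 u [514.6 659.5] 1857
side v@579 -53.38 deg -0.22 u [508.5 652. ] 1778
base u [481.2 677.8] v [-188.3  -25.9]
[(-178, 23), (-157, 344), (-151, 68), (-148, 115), (-124, 73), (-121, 114), (-103, 102), (-61, 94), (-43, 105), (-40, 87)]
```

Call:
play_rows(
  targets="0 0 0.01 0 0 0;0 0 0.018 0 0 0;0 0 0.018 0 0 0;0 0 0.018 0 0 0;0 0 0.012 0 0 0;0 0 0.006 0 0 0;0 0 0 0 0 0;0 0 0 0 0 0;0 0 0 0 0 0;0 0 0 0 0 0",
)

```text
time: 13.72
ee_pos: [551.5, -194.4, 166.4]
ee_rot: [[0.979, -0.203, 0.002], [-0.203, -0.979, -0.0], [0.002, -0.0, -1.0]]
wrist_force: [-0.1, 1.1, -2.0]
grip_width: 11.4
gripper_force: 59.3
```

```bash
python3 b.py; python3 -c "
from workcell import arm
from h import *
tool(arm.get_state(),551.4,-193.6,110.7,78.4)"
```

```text
tcp u,v 579.4 -79.5 wf [-0.1  1.1 -2. ] 13.7167
row 90 cols [239 274] v -85.9 -74.4 u 657.7
row 115 cols [239 274] v -86.1 -74.3 u 649.7
row 140 cols [240 273] v -85.9 -74.5 u 641.4
row 165 cols [240 273] v -86.0 -74.4 u 632.7
row 190 cols [241 273] v -86.1 -74.6 u 623.6
row 215 cols [241 272] v -85.9 -74.4 u 613.9
5189 (array([ 602.8, -205.6]), array([12.1, 54.9]), 78.2) u max 659.28800458383 Z 186.65583113679236
slope deg -0.08210033577485219 v at tcp u -80.12789469309907
side v@579 -160.91 deg 0.06 u [513.1 652.2] 3130
side v@579 -107.34 deg 0.14 u [546.2 659.7] 2713
side v@579 -53.48 deg -0.18 u [546.8 652.4] 2519
base u [483.1 678.4] v [-185.9  -26.1]
[(-157, 771), (-151, 104), (-148, 195), (-124, 121), (-121, 188), (-103, 175), (-97, 87), (-94, 12), (-67, 96), (-61, 170), (-43, 174), (-40, 154)]
pos [ 551.4 -194.4  166.3] shift mm [-0.3 -0.8 55.6]
tool y yaw -101.71
rz -0.11
```

Call:
play_rows(
  targets="0 0.0002 0.005 0 0 0;0 0 0.005 0 0 0;0 0 0.005 0 0 0;0 0 0.005 0 0 0;0 0 0.005 0 0 0;0 0 0.005 0 0 0;0 0 0.005 0 0 0;0 0 0.005 0 0 0;0 0 0 0 0 0;0 0 0 0 0 0",
)

```text
time: 14.6
ee_pos: [550.7, -194.5, 124.9]
ee_rot: [[0.979, -0.203, -0.001], [-0.203, -0.979, -0.0], [-0.001, 0.0, -1.0]]
wrist_force: [0.4, -0.4, -1.5]
grip_width: 11.3
gripper_force: 59.3
```

Call:
play_rows(
  targets="0 0 0.003 0 0 0;0 0 0.003 0 0 0;0 0 0.003 0 0 0;0 0 0.002 0 0 0;0 0 0.0015 0 0 0;0 0 0.0015 0 0 0;0 0 0 0 0 0;0 0 0 0 0 0;0 0 0 0 0 0",
)

```text
time: 15.35
ee_pos: [551.0, -194.5, 111.4]
ee_rot: [[0.979, -0.203, 0.0], [-0.203, -0.979, -0.0], [0.0, 0.0, -1.0]]
wrist_force: [0.6, 0.4, -2.4]
grip_width: 11.5
gripper_force: 59.3
```

Call:
play_rows(
  targets="0 0 0.0004 0 0 0;0 0 0.0004 0 0 0;0 0 0 0 0 0;0 0 0 0 0 0;0 0 0 0 0 0",
)

```text
time: 15.77
ee_pos: [551.0, -194.5, 110.7]
ee_rot: [[0.979, -0.203, 0.0], [-0.203, -0.979, -0.0], [0.0, 0.0, -1.0]]
wrist_force: [0.2, -0.4, -1.2]
grip_width: 11.3
gripper_force: 59.5
```

Call:
play_rows(
  targets="0 0 0.0004 0 0 0;0 0 0.0004 0 0 0;0 0 0 0 0 0;0 0 0 0 0 0;0 0 0 0 0 0",
)

```text
time: 16.18
ee_pos: [551.0, -194.6, 110.7]
ee_rot: [[0.979, -0.203, 0.001], [-0.203, -0.979, -0.0], [0.001, 0.0, -1.0]]
wrist_force: [-1.4, 1.1, 5.8]
grip_width: 11.0
gripper_force: 60.3
```

Call:
play_rows(
  targets="0 0 0 0 0 0;0 0 0 0 0 0;0 0 0 0 0 0;0 0 0 0 0 0;0 0 0 0 0 0;0 0 0 0 0 0",
  gripper=1,
)

```text
time: 16.68
ee_pos: [550.8, -194.5, 109.5]
ee_rot: [[0.979, -0.203, -0.0], [-0.203, -0.979, 0.0], [-0.0, 0.0, -1.0]]
wrist_force: [-0.3, -0.0, -0.6]
grip_width: 82.1
gripper_force: 0.0
```

Call:
play_rows(
  targets="0 0 -0.01 0 0 0;0 0 -0.02 0 0 0;0 0 -0.03 0 0 0;0 0 -0.03 0 0 0;0 0 -0.03 0 0 0;0 0 -0.03 0 0 0;0 0 -0.02 0 0 0;0 0 0 0 0 0;0 0 0 0 0 0;0 0 0 0 0 0",
)

```text
time: 17.52
ee_pos: [550.3, -194.3, 279.4]
ee_rot: [[0.979, -0.203, -0.001], [-0.203, -0.979, 0.001], [-0.001, -0.0, -1.0]]
wrist_force: [0.8, 0.7, 0.4]
grip_width: 85.4
gripper_force: 0.0
```

```bash
python3 - <<'E'
from workcell import arm
from h import *
a=np.radians(-11.6);X=np.array([np.cos(a),np.sin(a)]);Y=np.array([-X[1],X[0]])
s=arm.get_state();print(s['time'],s['ee_pos'],s['grip_width'])
m=arm.camera_model('wrist');p,d=arm.read_camera('wrist');w=cloud(p,d,m);Z=w[...,2];u=w[...,:2]@X;v=w[...,:2]@Y
k=(Z>122)&(Z<145)&(abs(v+80)<30);print('front',rect(w[k]),np.median(Z[k]),'u',np.percentile(u[k],[0.5,99.5]),'v',np.median(v[k]))
q,_=arm.read_camera('side');r,dd=arm.read_camera('scene')
cv2.imwrite('pics/end.png',np.hstack([cv2.resize(q,(400,300)),cv2.resize(r,(400,300))])[:,:,::-1])
mm=arm.camera_model('scene');ws=cloud(r,dd,mm);b=(abs(ws[...,0]-550)<120)&(abs(ws[...,1]+194)<60)&(ws[...,2]>120)&(ws[...,2]<145)
P=ws[b];print('scene front',rect(P),P[:,2].max())
E
```

```text
17.5167 [ 550.268485   -194.31146923  279.36330604] 85.42428978833485
front (array([ 551.2, -195.1]), array([ 11.8, 159.6]), 78.58) 130.81248431690148 u [500.7610246  658.13008579] v -80.55893287043662
scene front (array([ 552.2, -192.7]), array([ 12.2, 161.2]), 78.13) 134.66932173824412
```

View pics/end.png

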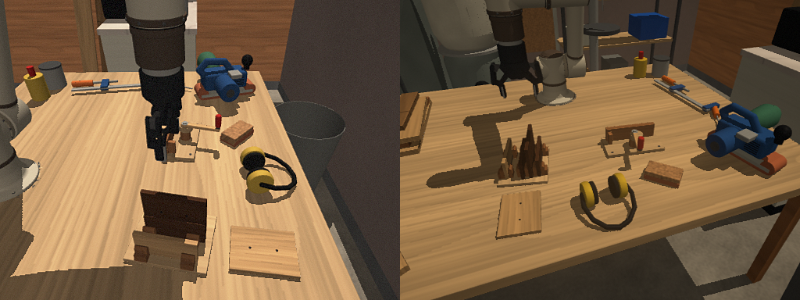

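The end pictures show the front standing in the slot between the two walnut sides (side view, around (175,215)) and the lever open at (218,122). The front's top measures about 131 to 132 mm above the bench, so it is fully home.

```bash
python3 -c "
from workcell import arm
print(arm.close_job())"
```

```text
the job is handed in; nothing more can be done
None
```

The clamp lever is fully open and left there, the walnut front stands fully home in the slot between the two walnut drawer sides, and the job was handed in at about 17.6 s of the 66 s allowed.

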